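# Un-nest the sample cups into their size rows

## Robot

A 7-joint arm with a two-finger parallel gripper is mounted at the origin on a cart in front of the work surface, level with it; the furniture and walls round the work are solid. World frame = base frame: x ahead of the robot, y to its left, z up, the work surface at z = 0. Lengths are in m, angles in rad, forces in N, time in s.
With the tool pointing down it reaches from about 0.425 to 0.925 m from the base axis. Payload 6.8 kg.
Tool frame: the origin (TCP) lies midway between the tips of the shut fingers; the grasp point (between the pads) lies 19 mm behind it; x points along the fingers, z is the direction in which the jaws open and shut, and the axes are right-handed (so a half turn about x gives the same grasp; the last joint's range is limited). The gripper opens to 85 mm and grips with 20 to 120 N. Pads are 22 mm wide; open, the fingers measure 114 mm over their backs; the gripper's body (76 mm by 85 mm) begins 54 mm behind the grasp point. The pads swing forward as they close: fully open they stand 13 mm farther back than shut.
Start: joints at [-1.235, 0.477, 0.022, 1.555, -0.011, 1.109, -0.083], TCP at [0.29, 0.61, 0.231] pointing down, gripper open.
Joint ranges: [-2.96, 2.96], [-0.34, 2.1], [-1.41, 1.46], [0.24, 2.44], [-1.37, 4.51], [0.17, 1.92], [-2.96, 2.96]. Speed limits (rad/s): [2.39, 2.39, 3.14, 3.14, 3.14, 3.14, 3.14].

## Interface

Orientations are given as a unit quaternion [w, x, y, z].
In Python, from station import bot gives the robot as it stands. The module is installed in compiled form; this text tells all that it offers.
- The arm moves only by the shell command python3 -m jog 'ROWS' [FORCE]. ROWS is text: rows parted by semicolons, each of 7 numbers parted by spaces: the shift along the tool's x, y, z in mm, then the turn, a rotation vector about the tool's x, y, z in units of 6 degrees (1.0 is 6 degrees), then the finger opening in mm, from 0 to 85.4. A call has 1 to 5 rows; each row shifts and turns the commanded pose from where the row before left it, along the tool's axes as they then stand; what a row does not reach is not made up. A row lasts 1/10 s, in which the tool goes at most 50 mm and 8.59 degrees, less where a joint would pass 70% of its speed; a pose out of reach is approached as far as the arm can. A call with a gripper value outside its range is refused whole. The fingers move at their own pace and stop on an object; FORCE is the grip in N (left out, the last holds). Time passes only in rows, so rows that do not move let the fingers close. It gives the time, the measured TCP pose, the force and the opening at its end, in the units of the state.
- bot.get_obs(): the state, without advancing time (a new reading comes with each control period).
- bot.read_camera(name): name is "scene" or "top" or "wrist"; returns (picture, depth): 400x640x3 uint8, red, green, blue; 400x640 float32, m along the optical axis (not along the pixel's ray), 0 where there is no reading.
- bot.calibration(name): a dict with "fx", "fy", "cx", "cy" (pixels), "D" ([k1, k2, p1, p2, k3] as OpenCV has them; the pictures are not rectified), "T" (4x4, takes a point from camera to world coordinates). Camera axes: x right, y up, looking along -z (the intrinsics and any distortion apply to the point x, -y, -z); pixel columns grow to the right and rows downward; lengths in m; the calibration is good to about 2 mm. A picture is of the moment at which its call begins: read the wrist's pose just before it. calibration takes no time and is no camera call; for the wrist camera it gives the pose at the moment of the call.
- bot.hand_in(): hands the job in, once; it reports no verdict.
The state is a dict: "t": time; "q": joint angles; "joint_vel": joint speeds; "joint_torque": joint torques, N m; "eef_pos": TCP position; "tool_rot": TCP orientation; "contact_force": force on the tool from outside, world axes, zero at the start; "torque": the same for the moment, N m; "gripper_width": opening from 0.0 (shut) to 1.0 (fully open).
Only numpy, scipy, OpenCV 4.12 (cv2) and the standard library are available. Lean on these libraries where they do the work, as an engineer would, in place of code of your own. Each camera call takes 0.05 s, during which the arm holds its last target.

## Task

Pull the nest of three steel sample cups apart, innermost first, and stand each cup upright in the row of the sorting tray that belongs to its size, in the empty near end in front of the cup of the same size that already stands there. Set the cups down gently, do not drop them, and leave the cups already in the rows and the other things on the bench where they are.

Things in the scene. Friction and masses are not known exactly. Their poses are not given: they have to be found in the camera images.
- cup_wide_mid (a point): The wide, low steel sample cup of the nest, open at the top: 66 mm outer diameter at the rim, 63 mm at the foot, 50 mm tall, wall 2.5 mm, floor 4 mm thick. The point is on its axis, half-way up (25 mm above its underside). Its z axis points to the mouth.
- row_wide: Fixed white open channel, the row for the wide, low cups; three such rows lie 90 mm apart on the grey tray in any order. Inside 235 mm long (x axis, away from the robot), 78 mm wide (y axis); walls 2.5 mm thick, 14 mm high. Origin: centre of its underside, inner floor 2.5 mm above. Its standing cup is about 75 mm to +x; the empty near end is centred about 40 mm to -x.
- standing_wide_mid (a point): The cup that already stands at the far end of the row for the wide, low cups, loose, the same shape as the wide, low cup of the nest (66 mm across, 50 mm tall). The point is on its axis half-way up.
- cup_middle_mid (a point): The middle-sized steel sample cup of the nest, open at the top: 52 mm outer diameter at the rim, 49 mm at the foot, 80 mm tall, wall 2.5 mm, floor 4 mm thick. The point is on its axis, half-way up (40 mm above its underside). Its z axis points to the mouth.
- row_middle: Fixed white open channel, the row for the middle-sized cups; three such rows lie 90 mm apart on the grey tray in any order. Inside 235 mm long (x axis, away from the robot), 64 mm wide (y axis); walls 2.5 mm thick, 14 mm high. Origin: centre of its underside, inner floor 2.5 mm above. Its standing cup is about 75 mm to +x; the empty near end is centred about 40 mm to -x.
- standing_middle_mid (a point): The cup that already stands at the far end of the row for the middle-sized cups, loose, the same shape as the middle-sized cup of the nest (52 mm across, 80 mm tall). The point is on its axis half-way up.
- cup_narrow_mid (a point): The narrow, tall steel sample cup of the nest, open at the top: 38 mm outer diameter at the rim, 35 mm at the foot, 110 mm tall, wall 2.5 mm, floor 4 mm thick. The point is on its axis, half-way up (55 mm above its underside). Its z axis points to the mouth.
- row_narrow: Fixed white open channel, the row for the narrow, tall cups; three such rows lie 90 mm apart on the grey tray in any order. Inside 235 mm long (x axis, away from the robot), 50 mm wide (y axis); walls 2.5 mm thick, 14 mm high. Origin: centre of its underside, inner floor 2.5 mm above. Its standing cup is about 75 mm to +x; the empty near end is centred about 40 mm to -x.
- standing_narrow_mid (a point): The cup that already stands at the far end of the row for the narrow, tall cups, loose, the same shape as the narrow, tall cup of the nest (38 mm across, 110 mm tall). The point is on its axis half-way up.
- cup_wide: The same wide, low cup of the nest, origin at the centre of its underside. At the start each inner cup stands on the floor of the next wider one, with 4 to 5 mm of play all round, its rim 34 mm above the rim round it.
- cup_middle: The same middle-sized cup of the nest, origin at the centre of its underside. At the start each inner cup stands on the floor of the next wider one, with 4 to 5 mm of play all round, its rim 34 mm above the rim round it.
- cup_narrow: The same narrow, tall cup of the nest, origin at the centre of its underside. At the start each inner cup stands on the floor of the next wider one, with 4 to 5 mm of play all round, its rim 34 mm above the rim round it.
- brush: Dust brush lying right of the work, 36x175x11 mm. A bystander; origin at the centre of its underside.
- lens: Pocket lens in a tan swing-out holder, 27x70x10 mm, lying near the front edge. A bystander; origin at the centre of its underside.
- mica: Flat brownish lump of rock, 52x62x28 mm, lying behind the work. A bystander; origin at the centre of its underside.
Mind the look-alikes: they are no part of the job. Leave any orange look-alike of the cup_wide alone.

How it is judged:
On the way, in this order (a step that is already met when the one before it is completed fails the run):
1. the narrow cup stands upright in its own row (y of cup_narrow_mid in the frame of row_narrow between -0.009 and 0.009 m and x of cup_narrow_mid in the frame of row_narrow between -0.105 and 0.045 m and z of cup_narrow_mid in the frame of row_narrow between 0.0535 and 0.0615 m and angle between cup_narrow_mid's own z axis and vertical below 0.08 rad), for 0.2 s.
2. then the middle cup stands upright in its own row (y of cup_middle_mid in the frame of row_middle between -0.009 and 0.009 m and x of cup_middle_mid in the frame of row_middle between -0.105 and 0.045 m and z of cup_middle_mid in the frame of row_middle between 0.0385 and 0.0465 m and angle between cup_middle_mid's own z axis and vertical below 0.08 rad), for 0.2 s.
At the end, for the whole second after the job is handed in: Each of the three cups stands upright (within 0.08 rad) and at rest on the floor of its own size's row (within 4 mm in height), within 9 mm of the row's middle line, in front of the cup that already stood there (centre 105 mm before to 45 mm beyond the row's origin along the row) (all of step 1 and all of step 2 and y of cup_wide_mid in the frame of row_wide between -0.009 and 0.009 m and x of cup_wide_mid in the frame of row_wide between -0.105 and 0.045 m and z of cup_wide_mid in the frame of row_wide between 0.0235 and 0.0315 m and angle between cup_wide_mid's own z axis and vertical below 0.08 rad and linear speed of each of cup_wide, cup_middle, cup_narrow below 0.02 m/s); the robot touches nothing.
It fails at once if a cup of the nest is dropped (falls free of the fingers, faster than 0.7 m/s) ((linear speed of cup_wide above 0.7 m/s and contact force between the fingers and cup_wide below 0.05 N) or (linear speed of cup_middle above 0.7 m/s and contact force between the fingers and cup_middle below 0.05 N) or (linear speed of cup_narrow above 0.7 m/s and contact force between the fingers and cup_narrow below 0.05 N)).
It fails at once if a cup that already stood in a row is moved more than 20 mm (distance of any of standing_wide_mid, standing_middle_mid, standing_narrow_mid from where it was at the start of the episode above 0.02 m).
It fails at once if the brush, the lens or the flat rock is moved more than 20 mm (distance of any of brush, lens, mica from where it was at the start of the episode above 0.02 m).
It also fails if it takes over 67 s, if anything falls off the work surface, if the arm or the gripper's body presses on something with over 40 N, if the wrist force passes 120 N, or if a joint passes its speed limit or range.

## Working session

There is one attempt and no reset: what is moved stays moved. The work goes in short steps, Python scripts to look and compute and a shell command to move; the robot and the scene stay as the last step left them, time stands still between calls to the robot, and variables do not carry over. Pictures are saved under pics/ and viewed, and the job is handed in when it is done.

```bash
mkdir -p pics
cat > h.py <<'E'
from station import bot
import numpy as np, cv2
def snap(n,f):
    c=bot.calibration(n); im,d=bot.read_camera(n)
    cv2.imwrite('pics/'+f+'.png',im[:,:,::-1]); np.savez('pics/'+f+'.npz',d=d,im=im,T=c['T'],K=[c['fx'],c['fy'],c['cx'],c['cy']],D=c['D'])
def cloud(f):
    z=np.load('pics/'+f+'.npz'); d=z['d'];h,w=d.shape;fx,fy,cx,cy=z['K']
    K=np.array([[fx,0,cx],[0,fy,cy],[0,0,1.]])
    u,v=np.meshgrid(np.arange(w),np.arange(h))
    p=cv2.undistortPoints(np.stack([u,v],-1).reshape(-1,1,2).astype(float),K,z['D']).reshape(h,w,2)
    P=np.stack([p[...,0]*d,-p[...,1]*d,-d],-1)
    W=P@z['T'][:3,:3].T+z['T'][:3,3]; W[d<=0]=np.nan
    return W,z['im']
E
python3 - <<'E'
from h import *
print(bot.get_obs()); snap('scene','s0'); snap('top','t0'); print(bot.calibration('top'),bot.calibration('scene'))
E
```

```text
{'t': 0.0, 'q': array([-1.23511428,  0.47781595,  0.02231664,  1.55645077, -0.01149178,
        1.10927106, -0.08308422]), 'joint_vel': array([-6.14097697e-04, -7.74978803e-06, -3.19200956e-04, -1.07635361e-03,
       -1.18375169e-03,  1.46026754e-03, -1.17404209e-03]), 'joint_torque': array([-2.20431052e-04, -5.96464348e+01,  1.60801761e+00, -2.81190097e+01,
        1.25551698e-02,  9.44919360e-03,  3.43321540e-05]), 'eef_pos': array([0.28956793, 0.60908673, 0.23031492]), 'tool_rot': array([ 0.59725025, -0.37810423,  0.59828371,  0.37734061]), 'contact_force': array([ 0.06730912, -0.08435128,  0.41067593]), 'torque': array([-0.0160382 , -0.0409088 ,  0.06951477]), 'gripper_width': 1.000513097655859}
{'fx': 485.491019390102, 'fy': 485.491019390102, 'cx': 323.0314472320131, 'cy': 201.73720900324793, 'D': array([-0.09110772,  0.        ,  0.        ,  0.        ,  0.        ]), 'T': array([[ 0.02656508,  0.99655675, -0.07854261,  0.41768121],
       [-0.99952545,  0.02770539,  0.01346432, -0.01102532],
       [ 0.01559401,  0.07814765,  0.99681983,  1.3697811 ],
       [ 0.        ,  0.        ,  0.        ,  1.        ]])} {'fx': 375.8484072602764, 'fy': 375.8484072602764, 'cx': 317.88067183696074, 'cy': 204.23288334500072, 'D': array([0.02070219, 0.        , 0.        , 0.        , 0.        ]), 'T': array([[ 0.5159322 ,  0.55617136, -0.65152696, -0.15706569],
       [-0.85660085,  0.32874895, -0.39769223, -0.44239492],
       [-0.00699622,  0.76328078,  0.64602903,  0.72912675],
       [ 0.        ,  0.        ,  0.        ,  1.        ]])}
```

View pics/s0.png

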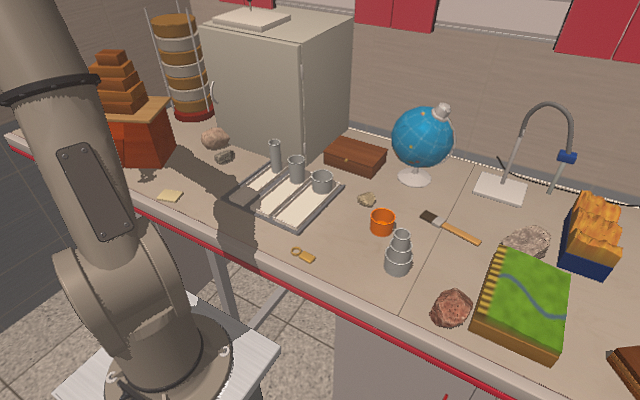

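View pics/t0.png

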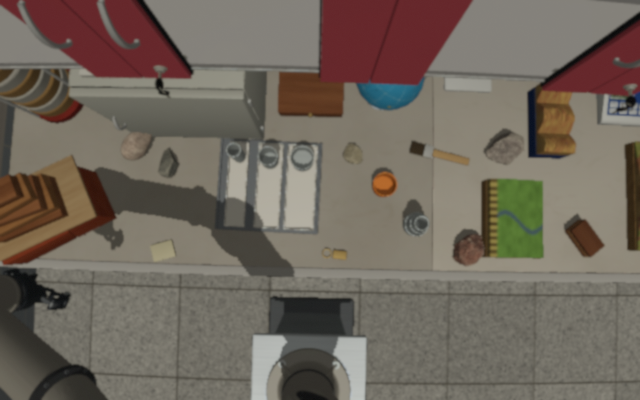

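The nest of three grey cups is at scene (399,250) and top (416,225). The orange look-alike at top (384,183) is to be left alone. The tray is at top (270,185), with the narrow, middle and wide rows running left to right. Next I'll measure these.

Run:
```python
from h import *
W,im=cloud('t0')
c=cv2.resize(im[125:245,205:445],None,fx=3.3,fy=3.3,interpolation=cv2.INTER_CUBIC); cv2.imwrite('pics/t0c.png',c[:,:,::-1])
W2,im2=cloud('s0')
c=cv2.resize(im2[190:290,340:460],None,fx=5,fy=5,interpolation=cv2.INTER_CUBIC); cv2.imwrite('pics/s0c.png',c[:,:,::-1])
for n,A in(('top',W),('scene',W2)):
  P=A.reshape(-1,3); P=P[~np.isnan(P[:,0])]
  m=(P[:,0]>.3)&(P[:,0]<.75)&(abs(P[:,1])<.4)&(abs(P[:,2])<.2);Q=P[m]
  print(n,len(Q),np.percentile(Q[:,2],[5,25,50,75]))
  # nest region
  Q=Q[(Q[:,2]>.012)]
  H,_,_=np.histogram2d(Q[:,0],Q[:,1],bins=[np.arange(.3,.75,.02),np.arange(-.3,.3,.02)])
for (u,v) in [(416,225),(384,183),(235,150),(269,155),(302,156),(240,200),(270,200),(300,200),(352,152),(340,255),(440,155)]:
  print((u,v),W[v,u].round(3))
```

```text
top 43100 [-0.00422123 -0.00105873  0.00160112  0.00622363]
scene 38367 [-5.70441095e-02 -1.61848398e-03  7.93752510e-05  7.37207359e-03]
(416, 225) [ 0.466 -0.293  0.011]
(384, 183) [ 0.583 -0.201  0.004]
(235, 150) [0.66  0.219 0.038]
(269, 155) [0.653 0.127 0.014]
(302, 156) [0.652 0.033 0.013]
(240, 200) [0.524 0.205 0.005]
(270, 200) [0.526 0.12  0.007]
(300, 200) [0.528 0.035 0.011]
(352, 152) [ 0.666 -0.107  0.022]
(340, 255) [ 0.377 -0.081  0.012]
(440, 155) [ 0.668 -0.36   0.01 ]
```

View pics/t0c.png

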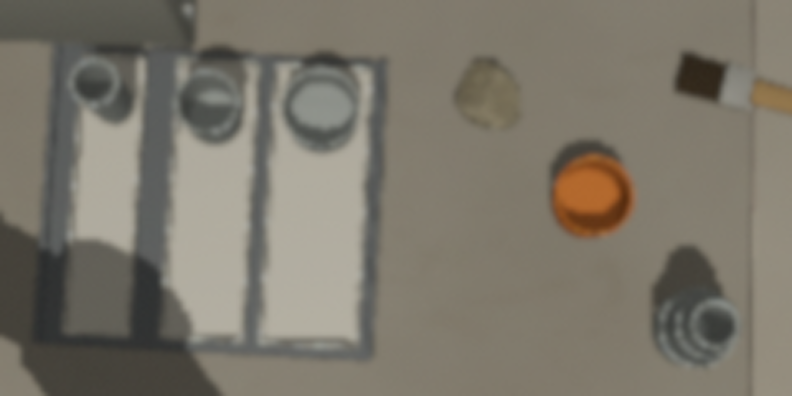

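View pics/s0c.png

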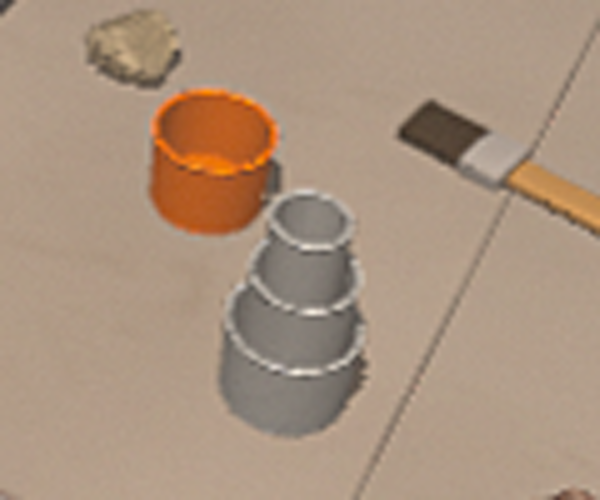

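The crop confirms it: the grey nest of three is at scene (399,250), and the orange cup at (383,222) is the look-alike. Next I'll locate the rim centres by ray and plane, and the row edges.

```bash
cat >> h.py <<'E'
def ray(f,u,v,zp):
    z=np.load('pics/'+f+'.npz');fx,fy,cx,cy=z['K'];K=np.array([[fx,0,cx],[0,fy,cy],[0,0,1.]])
    p=cv2.undistortPoints(np.array([[[u,v]]],float),K,z['D']).ravel()
    r=z['T'][:3,:3]@np.array([p[0],-p[1],-1.]); o=z['T'][:3,3]
    return (o+r*(zp-o[2])/r[2])
def cr(f,a,b,s,u0,v0,zp): return ray(f,(a+.5)/s-.5+u0,(b+.5)/s-.5+v0,zp)
E
python3 - <<'E'
from h import *
t=lambda a,b,z:cr('t0',a,b,3.3,205,125,z)[:2].round(4)
s=lambda a,b,z:cr('s0',a,b,5,340,190,z)[:2].round(4)
print('nest top narrow',t(716,325,.118),'mid',t(701,328,.084))
print('scene narrow',s(311,219,.118))
print('scene wide rim L,R,front',s(224,320,.05),s(366,325,.05),s(296,373,.05))
print('scene mid rim front',s(312,311,.084), 'wide foot front', s(288,434,0))
W,im=cloud('t0')
for n,(u0,u1) in dict(nar=(234,242),mid=(263,277),wid=(292,308)).items():
  A=W[175:215,u0:u1].reshape(-1,3);print(n,'floor z',np.nanmedian(A[:,2]))
A=W[175:215,330:360];print('table',np.nanmedian(A[...,2]))
W,im=cloud('s0'); print('scene table',np.nanmedian(W[215:240,330:360,2]), 'floors',[np.nanmedian(W[v-3:v+4,u-4:u+5,2]) for u,v in((300,205),(265,195),(240,185))])
c=cv2.resize(im[130:240,220:355],None,fx=5.5,fy=5.5,interpolation=cv2.INTER_CUBIC); cv2.imwrite('pics/s0t.png',c[:,:,::-1])
_,im=cloud('t0')
c=cv2.resize(im[130:240,210:330],None,fx=5,fy=5,interpolation=cv2.INTER_CUBIC); cv2.imwrite('pics/t0t.png',cv2.convertScaleAbs(c[:,:,::-1],alpha=1.4))
E
```

```text
nest top narrow [ 0.4677 -0.2853] mid [ 0.4663 -0.2805]
scene narrow [ 0.4685 -0.2857]
scene wide rim L,R,front [ 0.4515 -0.2579] [ 0.4834 -0.3177] [ 0.4379 -0.3001]
scene mid rim front [ 0.4469 -0.2996] wide foot front [ 0.4433 -0.3008]
nar floor z 0.008003348238858066
mid floor z 0.008557888565692062
wid floor z 0.008436213536556325
table -2.348538414465029e-05
scene table -0.000600268057484088 floors [np.float64(0.00789027558688532), np.float64(0.009011524500770751), np.float64(0.007553059464525003)]
```

View pics/s0t.png

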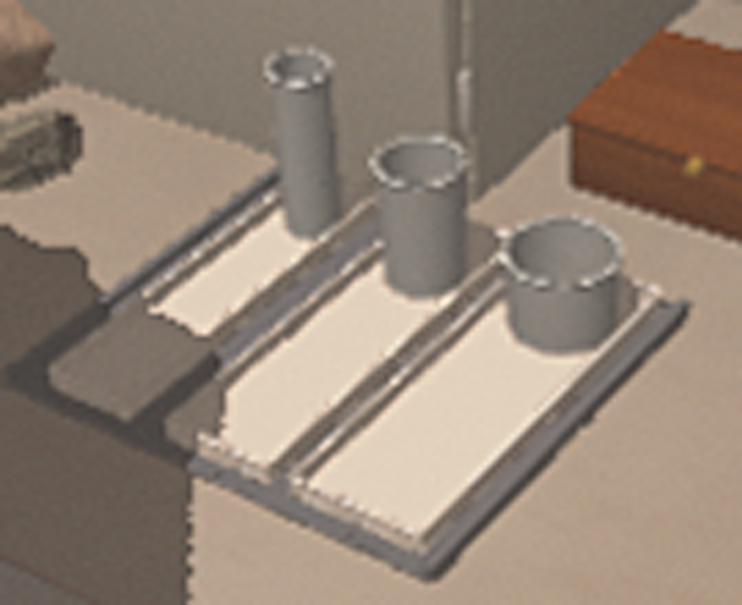

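View pics/t0t.png

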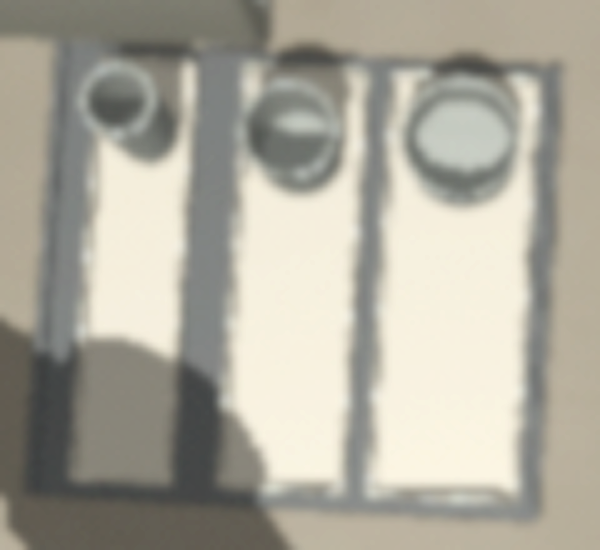

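Run:
```python
from h import *
t=lambda a,b,z:cr('t0',a,b,5,210,130,z)[:2]
s=lambda a,b,z:cr('s0',a,b,5.5,220,130,z)[:2]
z=.015
for n,L in dict(wide=[(460,368,524),(250,378,535)],mid=[(300,230,355),(440,218,347)],nar=[(460,70,175),(250,86,186)]).items():
  for v,a,b in L:
    p,q=t(a,v,z),t(b,v,z); print(n,p.round(4),q.round(4),'mid',((p+q)/2).round(4),'w',np.linalg.norm(p-q).round(4))
print('tray corners TL TR BL BR',[t(*c,.005).round(4) for c in((57,40),(560,65),(27,493),(537,519))])
print('row wide near end L R',t(362,498,.02).round(4),t(517,505,.02).round(4))
print('standing rims: n',s(299,69,.118),t(118,100,.118),'m',s(419,161,.088),t(292,128,.088),'w',s(563,252,.058),t(463,135,.058))
print('scene wide row near corners',s(300,480,.022),s(425,550,.022),'scene far right',s(660,290,.022))
R=bot.get_obs();from scipy.spatial.transform import Rotation as Ro
q=R['tool_rot'];print(Ro.from_quat([*q[1:],q[0]]).as_matrix().round(4))
```

```text
wide [0.4658 0.0803] [ 0.4682 -0.0067] mid [0.467  0.0368] w 0.087
wide [0.5838 0.0785] [ 0.5863 -0.0096] mid [0.585  0.0345] w 0.0882
mid [0.5533 0.1606] [0.5552 0.0905] mid [0.5543 0.1256] w 0.0701
mid [0.4746 0.1644] [0.4766 0.0923] mid [0.4756 0.1284] w 0.0721
nar [0.4611 0.2468] [0.4628 0.188 ] mid [0.4619 0.2174] w 0.0588
nar [0.5793 0.2428] [0.5808 0.1864] mid [0.5801 0.2146] w 0.0564
tray corners TL TR BL BR [array([0.7008, 0.2668]), array([ 0.6942, -0.0209]), array([0.4422, 0.2722]), array([ 0.4356, -0.0149])]
row wide near end L R [0.4444 0.0826] [ 0.4429 -0.0035]
standing rims: n [0.64695164 0.20731164] [0.64634461 0.21027557] m [0.64018183 0.12253279] [0.63915319 0.12182874] w [0.64220375 0.03003669] [0.64307605 0.03142297]
scene wide row near corners [0.44671413 0.07021247] [ 0.43649071 -0.01291358] scene far right [ 0.68141604 -0.01080699]
[[-6.000e-04 -9.031e-01  4.294e-01]
 [-1.500e-03  4.294e-01  9.031e-01]
 [-1.000e+00 -1.000e-04 -1.600e-03]]
```

Tray yaw comes out at about -1.3°. At x≈0.528 the row centre lines are at y≈0.216 (narrow), 0.126 (middle) and 0.0356 (wide), 90 mm apart as stated. The floor is at z≈8 mm, and the nest axis is near (0.468,-0.285). I'll turn the jaws along the rows first.

```bash
python3 -m jog '0 0 0 1.375 0 0 85; 0 0 0 1.375 0 0 85; 0 0 0 1.375 0 0 85; 0 0 0 1.375 0 0 85; 0 0 0 1.375 0 0 85' 30; python3 -m jog '0 0 0 1.375 0 0 85; 0 0 0 1.375 0 0 85; 0 0 0 1.375 0 0 85; 0 0 0 0 0 0 85'
cat > where.py <<'E'
from station import bot; import numpy as np,sys
from scipy.spatial.transform import Rotation as Ro
o=bot.get_obs();q=o['tool_rot'];M=Ro.from_quat([*q[1:],q[0]]).as_matrix()
print('t',o['t'],'pos',(o['eef_pos']*1000).round(1),'zang',np.degrees(np.arctan2(M[1,2],M[0,2])).round(2),'xax',M[:,0].round(4),'F',o['contact_force'].round(1),'w',(o['gripper_width']*85.4).round(1),'q',o['q'].round(2))
if len(sys.argv)>3:
  d=np.array(list(map(float,sys.argv[1:4])))-o['eef_pos']*1000; print('need tool mm',(M.T@d).round(1))
if len(sys.argv)>4:
  # aligned rotvec: tool x down, z at angle
  a=np.radians(float(sys.argv[4]));z=np.array([np.cos(a),np.sin(a),0]);x=np.array([0,0,-1.]);T=np.stack([x,np.cross(z,x),z],1)
  print('rot units',(np.degrees(Ro.from_matrix(M.T@T).as_rotvec())/6).round(3))
E
python3 where.py 525 300 300 -1.3
```

```text
t: 0.6
eef_pos: [0.2897, 0.6093, 0.2307]
tool_rot: [0.693, -0.141, 0.693, 0.141]
contact_force: [0.3, 0.4, -0.6]
gripper_width: 0.993
t: 1.0
eef_pos: [0.2895, 0.6094, 0.2307]
tool_rot: [0.707, 0.009, 0.707, -0.01]
contact_force: [-0.4, -0.4, -0.2]
gripper_width: 0.999Traceback (most recent call last):
  File "where.py", line 4, in <module>
    print('t',o['t'],'pos',(o['eef_pos']*1000).round(1),'zang',np.degrees(np.arctan2(M[1,2],M[0,2])).round(2),'xax',M[:,0].round(4),'F',o['contact_force'].round(1),'w',(o['gripper_width']*85.4).round(1),'q',o['q'].round(2))
                                                                                                                                                                        ^^^^^^^^^^^^^^^^^^^^^^^^^^^^^^^
AttributeError: 'float' object has no attribute 'round'
```

```bash
sed -i "s/(o\['gripper_width'\]\*85.4).round(1)/round(o['gripper_width']*85.4,1)/" where.py
python3 -m jog '-12 -30 40 0 0 0 85; -12 -30 40 0 0 0 85; -12 -30 40 0 0 0 85; -12 -35 35 0 0 0 85; -12 -35 35 0 0 0 85'; python3 -m jog '-10 -45 20 0 0 0 85; 0 -48 0 0 0 0 85; 0 -50 0 0 0 0 85; 0 -50 0 0 0 0 85; 0 -50 0 0 0 0 85' ; python3 -m jog '0 -50 0 0 0 0 85; 0 -50 0 0 0 0 85; 0 -50 0 0 0 0 85; 0 -50 0 0 0 0 85; 0 -50 0 0 0 0 85'; python3 where.py 468 -285 300 -1.3
```

```text
t: 1.5
eef_pos: [0.4725, 0.4472, 0.2901]
tool_rot: [0.707, 0.007, 0.707, -0.007]
contact_force: [0.3, 0.6, -0.2]
gripper_width: 0.998
t: 2.0
eef_pos: [0.4847, 0.2034, 0.2997]
tool_rot: [0.707, 0.007, 0.707, -0.007]
contact_force: [1.2, -0.3, 0.7]
gripper_width: 0.997
t: 2.5
eef_pos: [0.4783, -0.0463, 0.3]
tool_rot: [0.707, 0.007, 0.707, -0.007]
contact_force: [1.8, 0.5, 0.8]
gripper_width: 0.997
t 2.5 pos [478.3 -46.3 300. ] zang -1.16 xax [ 6.e-04  3.e-04 -1.e+00] F [1.8 0.5 0.8] w 85.2 q [-0.61  0.08  0.62  1.95 -0.05  1.13  0.01]
need tool mm [-1.000e-01 -2.388e+02 -5.500e+00]
rot units [ 0.023  0.005 -0.003]
```

```bash
python3 -m jog '0 -48 0 0 0 0 85; 0 -48 0 0 0 0 85; 0 -48 0 0 0 0 85; 0 -48 -2 0 0 0 85; 0 -47 -4 0 0 0 85'; python3 -m jog '0 0 0 0 0 0 85;0 0 0 0 0 0 85'; python3 where.py 468 -285 300 -1.3
python3 - <<'E'
from h import *
snap('wrist','w1')
E
```

```text
t: 3.0
eef_pos: [0.4666, -0.2848, 0.2998]
tool_rot: [0.707, 0.007, 0.707, -0.007]
contact_force: [1.7, 0.7, -0.8]
gripper_width: 0.998
t: 3.2
eef_pos: [0.4661, -0.2844, 0.2995]
tool_rot: [0.707, 0.009, 0.707, -0.009]
contact_force: [0.4, 1.2, 0.4]
gripper_width: 0.993
t 3.2 pos [ 466.1 -284.4  299.5] zang -1.44 xax [-9.e-04 -3.e-04 -1.e+00] F [0.4 1.2 0.4] w 84.8 q [-0.22  0.25  0.8   1.82 -0.19  1.15  0.61]
need tool mm [-0.5 -0.5  1.9]
rot units [-0.023 -0.008  0.003]
```

View pics/w1.png

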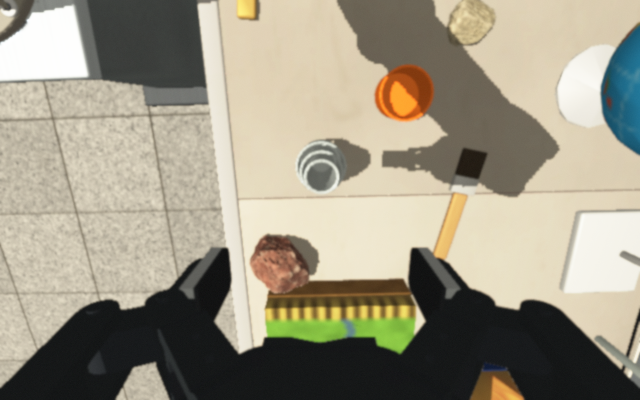

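Run:
```python
from h import *
W,im=cloud('w1')
c=cv2.resize(im[130:205,285:360],None,fx=8,fy=8,interpolation=cv2.INTER_CUBIC); cv2.imwrite('pics/w1c.png',c[:,:,::-1])
print(np.load('pics/w1.npz')['T'].round(3))
```

```text
[[ 1.     0.024  0.007  0.468]
 [-0.025  0.96   0.277 -0.215]
 [-0.001 -0.277  0.961  0.442]
 [ 0.     0.     0.     1.   ]]
```

View pics/w1c.png

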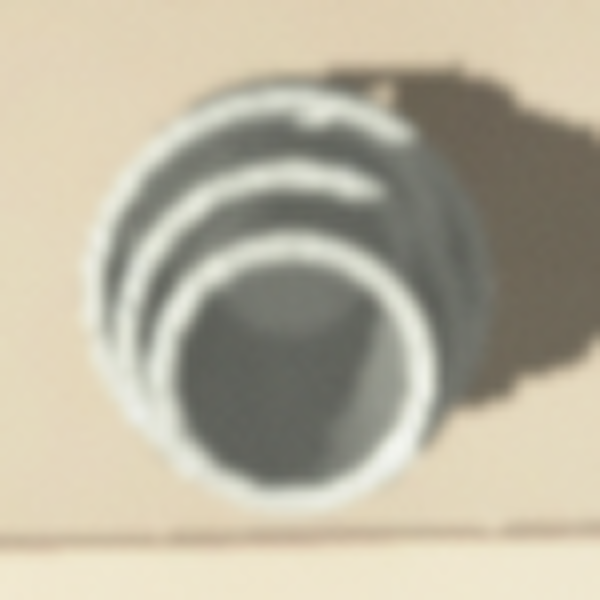

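Run:
```python
from h import *
w=lambda a,b,z:(cr('w1',a,b,8,285,130,z)[:2]*1000).round(1)
print('narrow L R T B',w(148,370,.118),w(440,370,.118),w(294,232,.118),w(294,512,.118),'c',w(294,372,.118))
print('mid L T',w(116,310,.084),w(285,158,.084)); print('wide L R T',w(82,280,.05),w(495,270,.05),w(285,78,.05))
```

```text
narrow L R T B [ 448.3 -282.7] [ 488.1 -283.6] [ 468.6 -264.3] [ 467.7 -303.2] c [ 468.2 -283.4]
mid L T [ 441.8 -280.5] [ 467.6 -258.5]
wide L R T [ 434.  -281.7] [ 501.4 -281.7] [ 467.9 -250. ]
```

```bash
python3 -m jog '50 0 2 0 0 0 85; 50 0 0 0 0 0 85; 50 0 0 0 0 0 85; 40 0 0 0 0 0 85; 15 0 0 0 0 0 70'; python3 -m jog '5 0 0 0 0 0 60; 0 0 0 0 0 0 60'; python3 where.py 468 -284 88 -1.3
```

```text
t: 3.75
eef_pos: [0.4675, -0.2796, 0.0912]
tool_rot: [0.705, 0.008, 0.709, -0.006]
contact_force: [-0.8, 0.2, 0.5]
gripper_width: 0.85
t: 3.95
eef_pos: [0.4699, -0.2829, 0.0907]
tool_rot: [0.707, 0.008, 0.707, -0.008]
contact_force: [0.8, -0.2, 0.6]
gripper_width: 0.7
t 3.95 pos [ 469.9 -282.9   90.7] zang -1.34 xax [ 1.e-03 -1.e-04 -1.e+00] F [ 0.8 -0.2  0.6] w 59.8 q [-0.06  0.53  0.63  2.01 -0.45  0.74  0.83]
need tool mm [ 2.7 -1.2 -1.8]
rot units [-0.006  0.01   0.001]
```

Close gently with a bit of adjustment.

```bash
python3 -m jog '3 -1 -2 0 0 0 50; 0 0 0 0 0 0 44; 0 0 0 0 0 0 36; 0 0 0 0 0 0 30; 0 0 0 0 0 0 30' 40; python3 -m jog '0 0 0 0 0 0 20; 0 0 0 0 0 0 20; 0 0 0 0 0 0 20'; python3 where.py 468 -284 88 -1.3
```

```text
t: 4.45
eef_pos: [0.4677, -0.2845, 0.0882]
tool_rot: [0.708, 0.009, 0.706, -0.009]
contact_force: [-0.5, 0.7, 7.0]
gripper_width: 0.419
t: 4.75
eef_pos: [0.4677, -0.2845, 0.0882]
tool_rot: [0.708, 0.009, 0.706, -0.009]
contact_force: [-1.0, 0.8, 6.5]
gripper_width: 0.416
t 4.75 pos [ 467.7 -284.5   88.2] zang -1.43 xax [ 2.1e-03 -4.0e-04 -1.0e+00] F [-1.   0.8  6.5] w 35.5 q [-0.05  0.53  0.63  2.02 -0.46  0.74  0.84]
need tool mm [0.2 0.5 0.3]
rot units [-0.021  0.02   0.003]
```

```bash
python3 -m jog '-5 0 0 0 0 0 20; -10 0 0 0 0 0 20; -15 0 0 0 0 0 20; -15 0 0 0 0 0 20; -20 0 0 0 0 0 20'; python3 where.py;python3 -m jog '-25 0 0 0 0 0 20; -30 0 0 0 0 0 20; -30 0 0 0 0 0 20; -30 0 0 0 0 0 20; 0 0 0 0 0 0 20'; python3 where.py 528 216 300 -1.3
python3 - <<'E'
from h import *
snap('wrist','w2');snap('scene','s2')
E
python3 -c "
import cv2
a=cv2.imread('pics/w2.png');b=cv2.imread('pics/s2.png')
cv2.imwrite('pics/ws2.png',cv2.resize(cv2.vconcat([a,b]),None,fx=.74,fy=.74))"
```

```text
t: 5.25
eef_pos: [0.4667, -0.284, 0.1532]
tool_rot: [0.707, 0.009, 0.707, -0.009]
contact_force: [-0.3, 0.2, -0.8]
gripper_width: 0.416
t 5.25 pos [ 466.7 -284.   153.2] zang -1.44 xax [-1.e-04  1.e-04 -1.e+00] F [-0.3  0.2 -0.8] w 35.5 q [-0.12  0.43  0.71  1.98 -0.37  0.86  0.76]
t: 5.75
eef_pos: [0.4686, -0.2859, 0.2719]
tool_rot: [0.71, 0.008, 0.704, -0.01]
contact_force: [1.0, 0.1, -0.6]
gripper_width: 0.417
t 5.75 pos [ 468.6 -285.9  271.9] zang -1.47 xax [ 0.0078 -0.0024 -1.    ] F [ 1.   0.1 -0.6] w 35.6 q [-0.21  0.28  0.8   1.86 -0.23  1.09  0.64]
need tool mm [-28.8 503.2  46.7]
rot units [-0.028  0.075  0.021]
```

View pics/ws2.png

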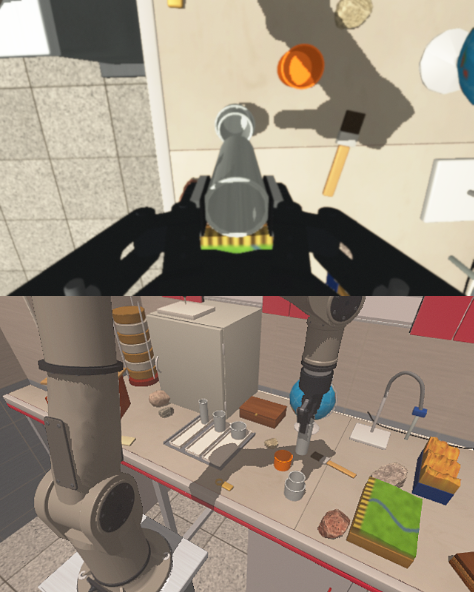

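Narrow cup is held; the two others remain nested at scene (in the picture) (295,485). Carry it across.

```bash
python3 -m jog '-6 45 8 0 0 0 20; -6 45 8 0 0 0 20; -6 45 8 0 0 0 20; -6 45 8 0 0 0 20; -4 45 8 0 0 0 20'; python3 -m jog '0 45 7 0 0 0 20; 0 45 0 0 0 0 20; 0 45 0 0 0 0 20; 0 45 0 0 0 0 20; 0 45 0 0 0 0 20';python3 -m jog '0 30 0 0 0 0 20; 0 20 0 0 0 0 20; 0 0 0 0 0 0 20; 0 0 0 0 0 0 20'; python3 where.py 528 216 250 -1.3
```

```text
t: 6.35
eef_pos: [0.5118, -0.0583, 0.2944]
tool_rot: [0.707, 0.009, 0.708, -0.009]
contact_force: [0.7, -0.4, -0.2]
gripper_width: 0.419
t: 6.85
eef_pos: [0.524, 0.1661, 0.2939]
tool_rot: [0.706, 0.009, 0.708, -0.009]
contact_force: [0.8, -0.3, -0.6]
gripper_width: 0.416
t: 7.25
eef_pos: [0.5262, 0.2131, 0.2943]
tool_rot: [0.707, 0.009, 0.707, -0.01]
contact_force: [1.2, -1.0, -0.1]
gripper_width: 0.421
t 7.25 pos [526.2 213.1 294.3] zang -1.49 xax [-0.001  -0.0017 -1.    ] F [ 1.2 -1.  -0.1] w 36.0 q [-0.95  0.27  0.56  1.77 -0.15  1.15 -0.37]
need tool mm [44.3  3.   1.7]
rot units [-0.032 -0.009  0.016]
```

```bash
python3 -m jog '40 3 2 0 0 0 20; 40 0 0 0 0 0 20; 40 0 0 0 0 0 20; 30 0 0 0 0 0 20; 20 0 0 0 0 0 20'; python3 -m jog '0 0 0 0 0 0 20; 0 0 0 0 0 0 20'; python3 where.py 528 216 90 -1.3
python3 - <<'E'
from h import *
snap('wrist','w3');snap('scene','s3')
_,im=cloud('s3')
cv2.imwrite('pics/s3c.png',cv2.resize(im[120:245,215:355],None,fx=4.5,fy=4.5,interpolation=cv2.INTER_CUBIC)[:,:,::-1])
E
```

```text
t: 7.75
eef_pos: [0.5277, 0.2142, 0.1228]
tool_rot: [0.706, 0.009, 0.708, -0.011]
contact_force: [0.8, 0.7, -0.1]
gripper_width: 0.422
t: 7.95
eef_pos: [0.529, 0.2158, 0.1255]
tool_rot: [0.707, 0.009, 0.707, -0.01]
contact_force: [0.8, -0.4, -0.3]
gripper_width: 0.423
t 7.95 pos [529.  215.8 125.5] zang -1.58 xax [ 3.e-04 -7.e-04 -1.e+00] F [ 0.8 -0.4 -0.3] w 36.1 q [-0.87  0.47  0.48  1.93 -0.29  0.81 -0.25]
need tool mm [35.5  0.2 -1.1]
rot units [-0.046  0.003  0.006]
```

View pics/w3.png

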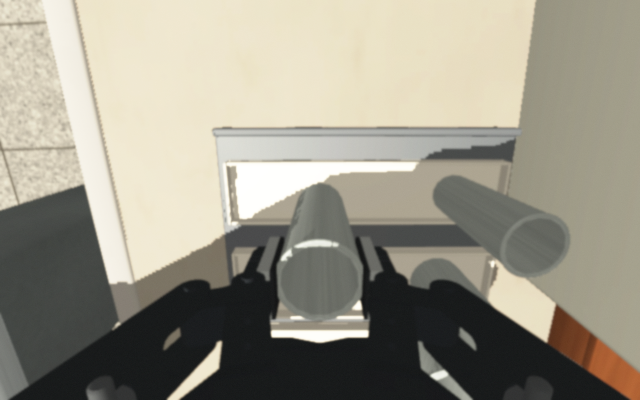

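View pics/s3c.png

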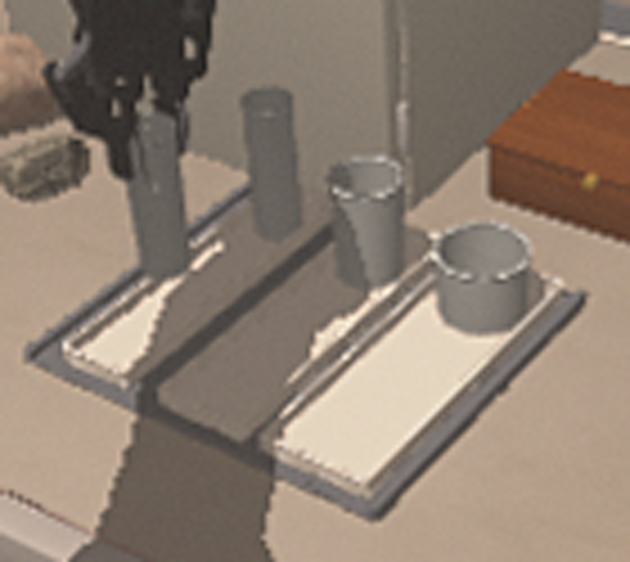

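Run:
```python
from h import *
_,im=cloud('w3')
cv2.imwrite('pics/w3c.png',cv2.resize(im[125:345,215:295],None,fx=2.6,fy=2.6,interpolation=cv2.INTER_CUBIC)[:,:,::-1])
cv2.imwrite('pics/w3d.png',cv2.resize(im[145:235,215:445],None,fx=3.4,fy=3.4,interpolation=cv2.INTER_CUBIC)[:,:,::-1])
```

```text
(no output)
```

View pics/w3d.png

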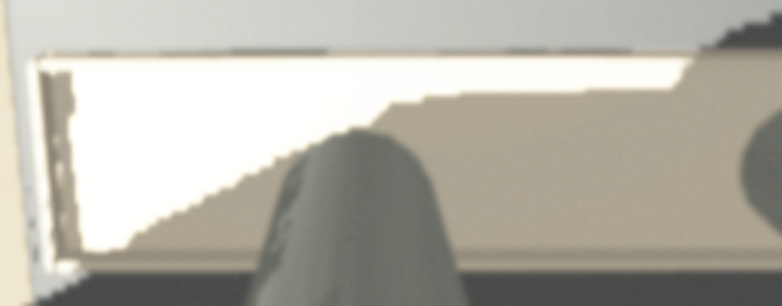

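Run:
```python
from h import *
w=lambda a,b,z:(cr('w3',a,b,3.4,215,145,z)[:2]*1000).round(1)
for z in(.0195,.008):
  print(z,'+y edge',w(230,50,z),w(600,50,z),' -y junction/inner',w(200,252,z),w(600,250,z),'-y outer',w(200,270,z),w(600,270,z),'near end outer',w(38,120,z),w(55,160,z))
```

```text
0.0195 +y edge [499.4 247.7] [589.2 245.2]  -y junction/inner [488.6 195.9] [591.2 193.6] -y outer [488.2 191. ] [591.4 188.1] near end outer [450.8 231.6] [453.9 221.3]
0.008 +y edge [498.  245.9] [591.9 243.4]  -y junction/inner [486.6 191.7] [594.  189.3] -y outer [486.2 186.6] [594.2 183.6] near end outer [447.1 229.1] [450.4 218.3]
```

```bash
python3 -m jog '15 1.5 0 0 0 0 20; 10 0 0 0 0 0 20; 7 0 0 0 0 0 20; 2 0 0 0 0 0 20; 0 0 0 0 0 0 20'; python3 where.py 528 217 88 -1.3
```

```text
t: 8.55
eef_pos: [0.5282, 0.2189, 0.0903]
tool_rot: [0.707, 0.009, 0.707, -0.009]
contact_force: [-0.5, 0.1, -1.3]
gripper_width: 0.417
t 8.55 pos [528.2 218.9  90.3] zang -1.43 xax [-8.e-04 -6.e-04 -1.e+00] F [-0.5  0.1 -1.3] w 35.6 q [-0.85  0.52  0.45  1.95 -0.33  0.75 -0.23]
need tool mm [ 2.3 -1.9 -0.2]
rot units [-0.021 -0.007  0.006]
```

```bash
python3 -m jog '1 -1.5 0 0 0 0 20; 1 0 0 0 0 0 20; 0 0 0 0 0 0 20'; python3 -m jog '1 0 0 0 0 0 20; 0 0 0 0 0 0 20';  python3 where.py 528 217 88 -1.3
```

```text
t: 8.85
eef_pos: [0.5285, 0.2175, 0.089]
tool_rot: [0.707, 0.009, 0.707, -0.009]
contact_force: [-0.7, -0.4, -1.5]
gripper_width: 0.419
t: 9.05
eef_pos: [0.5288, 0.2177, 0.0887]
tool_rot: [0.707, 0.009, 0.707, -0.009]
contact_force: [-0.5, -0.3, 6.5]
gripper_width: 0.417
t 9.05 pos [528.8 217.7  88.7] zang -1.44 xax [ 5.e-04  9.e-04 -1.e+00] F [-0.5 -0.3  6.5] w 35.6 q [-0.85  0.52  0.45  1.95 -0.33  0.74 -0.22]
need tool mm [ 0.7 -0.8 -0.8]
rot units [-0.023  0.005 -0.008]
```

Contact was felt at the expected height, so release slowly.

```bash
python3 -m jog '0 0 0 0 0 0 38; 0 0 0 0 0 0 41; 0 0 0 0 0 0 46; 0 0 0 0 0 0 54; 0 0 0 0 0 0 54'; python3 where.py;  python3 -m jog '-15 0 0 0 0 0 58; -25 0 0 0 0 0 60; -40 0 0 0 0 0 60; -50 0 0 0 0 0 60; -50 0 0 0 0 0 60'; python3 where.py 468 -284 300 -1.3
python3 - <<'E'
from h import *
snap('wrist','w4')
E
```

```text
t: 9.55
eef_pos: [0.5284, 0.2175, 0.0878]
tool_rot: [0.707, 0.009, 0.707, -0.009]
contact_force: [-0.1, 0.8, 0.1]
gripper_width: 0.634
t 9.55 pos [528.4 217.5  87.8] zang -1.43 xax [-1.e-04 -1.e-04 -1.e+00] F [-0.1  0.8  0.1] w 54.2 q [-0.85  0.52  0.45  1.95 -0.33  0.74 -0.22]
t: 10.05
eef_pos: [0.5281, 0.217, 0.2706]
tool_rot: [0.707, 0.009, 0.707, -0.009]
contact_force: [0.9, 1.0, 0.5]
gripper_width: 0.703
t 10.05 pos [528.1 217.  270.6] zang -1.47 xax [ 0.e+00 -2.e-04 -1.e+00] F [0.9 1.  0.5] w 60.1 q [-0.95  0.29  0.56  1.79 -0.17  1.1  -0.35]
need tool mm [ -29.3 -502.3  -47.2]
rot units [-0.028  0.     0.002]
```

View pics/w4.png

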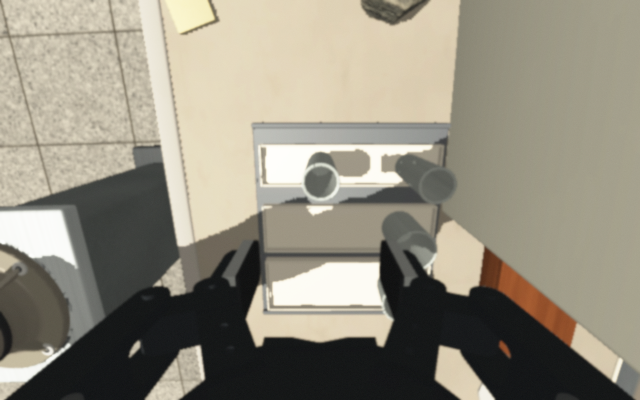

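The narrow cup stands upright in its row at wrist (321,180). I'll check the rim and the rows numerically, then go for the next cup.

```bash
python3 - <<'E'
from h import *
_,im=cloud('w4')
cv2.imwrite('pics/w4c.png',cv2.resize(im[115:325,245:455],None,fx=2.8,fy=2.8,interpolation=cv2.INTER_CUBIC)[:,:,::-1])
E
python3 -m jog '-8 -45 -5 0 0 0 70; -8 -45 -5 0 0 0 70; -8 -45 -5 0 0 0 80; -6 -45 -5 0 0 0 80; 0 -45 -5 0 0 0 80';  python3 -m jog '0 -45 -5 0 0 0 80; 0 -45 -5 0 0 0 80; 0 -45 -5 0 0 0 80; 0 -45 -5 0 0 0 80; 0 -45 -2 0 0 0 80'; python3 -m jog '0 -40 0 0 0 0 80; 0 -12 0 0 0 0 80; 0 0 0 0 0 0 80;0 0 0 0 0 0 80'; python3 where.py 468 -284 300 -1.3
python3 - <<'E'
from h import *
snap('wrist','w5'); _,im=cloud('w5')
cv2.imwrite('pics/w5c.png',cv2.resize(im[125:205,280:360],None,fx=7,fy=7,interpolation=cv2.INTER_CUBIC)[:,:,::-1])
E
```

```text
t: 10.6
eef_pos: [0.4978, -0.0088, 0.2995]
tool_rot: [0.708, 0.009, 0.706, -0.008]
contact_force: [0.7, -0.2, -1.0]
gripper_width: 0.935
t: 11.1
eef_pos: [0.4693, -0.233, 0.2988]
tool_rot: [0.708, 0.009, 0.706, -0.009]
contact_force: [0.6, -0.3, -0.7]
gripper_width: 0.939
t: 11.5
eef_pos: [0.4689, -0.2826, 0.298]
tool_rot: [0.707, 0.009, 0.707, -0.009]
contact_force: [0.2, 1.0, 0.2]
gripper_width: 0.934
t 11.5 pos [ 468.9 -282.6  298. ] zang -1.43 xax [ 1.e-04  7.e-04 -1.e+00] F [0.2 1.  0.2] w 79.8 q [-0.27  0.26  0.86  1.82 -0.22  1.15  0.64]
need tool mm [-2.  -1.5 -0.9]
rot units [-0.022  0.001 -0.006]
```

View pics/w4c.png

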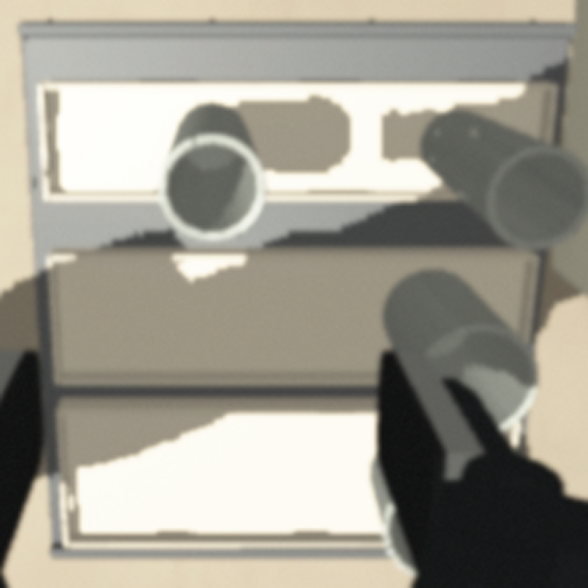

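View pics/w5c.png

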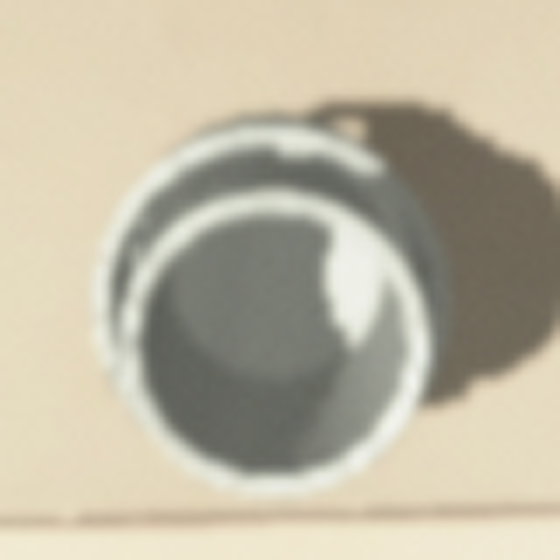

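Run:
```python
from h import *
w=lambda a,b,z:(cr('w5',a,b,7,280,125,z)[:2]*1000).round(1)
print('mid L R T B',w(118,340,.084),w(436,340,.084),w(277,184,.084),w(277,496,.084),'wide LRT',w(94,290,.05),w(452,290,.05),w(275,112,.05))
v=lambda a,b,z:(cr('w4',a,b,2.8,245,115,z)[:2]*1000).round(1)
print('narrow rim',v(213,187,.118))
for n,a,b in(('n',82,200),('m',248,388),('w',395,547)):
  print(n,v(200,a,.0195),v(200,b,.0195), v(200,b,.008))
print('wide/mid floor junction -y', v(200,533,.008),v(200,375,.008),v(200,190,.008))
```

```text
mid L R T B [ 441.5 -284. ] [ 495.9 -285.3] [ 469.4 -258.1] [ 468.  -312.4] wide LRT [ 434.7 -281.2] [ 501.4 -282.8] [ 469.2 -249.3]
narrow rim [529.6 218.6]
n [524.8 245.5] [523.2 189.6] [523.  186.8]
m [522.5 165.6] [520.4  90.9] [520.1  85.2]
w [520.3  87. ] [517.7  -4. ] [517.3 -12.5]
wide/mid floor junction -y [517.6  -3.4] [520.3  92.7] [523.1 191.8]
```

```bash
python3 -m jog '45 -2 0 0 0 0 80; 45 0 0 0 0 0 80; 45 0 0 0 0 0 80; 45 0 0 0 0 0 80; 35 0 0 0 0 0 76'; python3 -m jog '20 0 0 0 0 0 72; 7 0 0 0 0 0 70; 0 0 0 0 0 0 68; 0 0 0 0 0 0 65'; python3 where.py 468.7 -284.7 53.5 -1.3
```

```text
t: 12.05
eef_pos: [0.4689, -0.2824, 0.0806]
tool_rot: [0.707, 0.008, 0.708, -0.007]
contact_force: [0.8, 1.4, 0.4]
gripper_width: 0.894
t: 12.45
eef_pos: [0.4699, -0.285, 0.057]
tool_rot: [0.708, 0.008, 0.706, -0.009]
contact_force: [-0.7, -0.5, 0.1]
gripper_width: 0.759
t 12.45 pos [ 469.9 -285.    57. ] zang -1.37 xax [ 1.8e-03 -5.0e-04 -1.0e+00] F [-0.7 -0.5  0.1] w 64.8 q [-0.05  0.59  0.63  2.02 -0.54  0.69  0.91]
need tool mm [ 3.5  0.2 -1.2]
rot units [-0.012  0.017  0.004]
```

```bash
python3 -m jog '3.5 0 -1 0 0 0 60; 0 0 0 0 0 0 56; 0 0 0 0 0 0 50; 0 0 0 0 0 0 44; 0 0 0 0 0 0 40' 40; python3 -m jog '0 0 0 0 0 0 36; 0 0 0 0 0 0 36; 0 0 0 0 0 0 36'; python3 where.py 468.7 -284.7 53.5 -1.3
```

```text
t: 12.95
eef_pos: [0.4682, -0.2851, 0.0533]
tool_rot: [0.707, 0.009, 0.707, -0.009]
contact_force: [-2.4, 2.5, 7.8]
gripper_width: 0.591
t: 13.25
eef_pos: [0.4682, -0.2852, 0.0533]
tool_rot: [0.707, 0.009, 0.707, -0.009]
contact_force: [-0.7, 2.3, 7.2]
gripper_width: 0.589
t 13.25 pos [ 468.2 -285.2   53.3] zang -1.45 xax [ 1.1e-03  5.0e-04 -1.0e+00] F [-0.7  2.3  7.2] w 50.3 q [-0.04  0.6   0.62  2.03 -0.55  0.69  0.91]
need tool mm [-0.2  0.5  0.5]
rot units [-0.025  0.01  -0.005]
```

```bash
python3 -m jog '-5 0 0 0 0 0 36; -10 0 0 0 0 0 36; -15 0 0 0 0 0 36; -15 0 0 0 0 0 36; -20 0 0 0 0 0 36'; python3 -m jog '-30 0 0 0 0 0 36; -40 0 0 0 0 0 36; -40 0 0 0 0 0 36; -40 0 0 0 0 0 36; 0 0 0 0 0 0 36'; python3 where.py 528 126.7 280 -1.3
python3 - <<'E'
from h import *
snap('wrist','w6')
E
```

```text
t: 13.75
eef_pos: [0.4677, -0.2851, 0.1187]
tool_rot: [0.707, 0.009, 0.707, -0.009]
contact_force: [0.3, 0.1, -0.8]
gripper_width: 0.59
t: 14.25
eef_pos: [0.47, -0.2875, 0.2736]
tool_rot: [0.711, 0.008, 0.704, -0.01]
contact_force: [0.9, -1.0, -0.8]
gripper_width: 0.587
t 14.25 pos [ 470.  -287.5  273.6] zang -1.49 xax [ 0.0098 -0.0031 -0.9999] F [ 0.9 -1.  -0.8] w 50.2 q [-0.26  0.3   0.87  1.85 -0.26  1.1   0.68]
need tool mm [ -7.1 415.5  47.3]
rot units [-0.031  0.094  0.028]
```

View pics/w6.png

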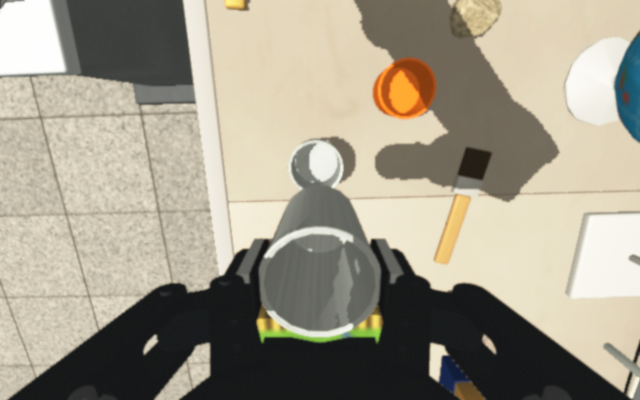

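The middle cup is held and the empty wide cup still stands at (317,165). Carry over to the middle row.

```bash
python3 -m jog '-2 45 6 0 0 0 36; -2 45 6 0 0 0 36; -2 45 6 0 0 0 36; 0 45 6 0 0 0 36; 0 45 6 0 0 0 36'; python3 -m jog '0 45 6 0 0 0 36; 0 45 6 0 0 0 36; 0 45 6 0 0 0 36; 0 35 3 0 0 0 36; 0 15 0 0 0 0 36';python3 -m jog '0 0 0 0 0 0 36; 0 0 0 0 0 0 36'; python3 where.py 528 126.7 110 -1.3
```

```text
t: 14.8
eef_pos: [0.5026, -0.0591, 0.2728]
tool_rot: [0.707, 0.009, 0.708, -0.009]
contact_force: [1.6, 0.0, -1.0]
gripper_width: 0.591
t: 15.3
eef_pos: [0.5282, 0.1277, 0.2722]
tool_rot: [0.706, 0.007, 0.708, -0.007]
contact_force: [-1.0, -0.1, -1.2]
gripper_width: 0.588
t: 15.5
eef_pos: [0.5286, 0.1217, 0.2729]
tool_rot: [0.707, 0.009, 0.707, -0.01]
contact_force: [-0.2, -0.6, -1.3]
gripper_width: 0.586
t 15.5 pos [528.6 121.7 272.9] zang -1.51 xax [-0.0011 -0.0013 -1.    ] F [-0.2 -0.6 -1.3] w 50.0 q [-0.93  0.25  0.71  1.86 -0.18  1.1  -0.18]
need tool mm [162.9   5.2  -0.6]
rot units [-0.035 -0.01   0.012]
```

```bash
python3 -m jog '40 5 -1 0 0 0 36; 40 0 0 0 0 0 36; 40 0 0 0 0 0 36; 25 0 0 0 0 0 36; 15 0 0 0 0 0 36'; python3 -m jog '0 0 0 0 0 0 36; 0 0 0 0 0 0 36'; python3 where.py 528 126.7 58 -1.3
python3 - <<'E'
from h import *
snap('wrist','w7')
_,im=cloud('w7')
cv2.imwrite('pics/w7c.png',cv2.resize(im[130:310,190:490],None,fx=2.6,fy=2.6,interpolation=cv2.INTER_CUBIC)[:,:,::-1])
E
```

```text
t: 16.0
eef_pos: [0.5271, 0.1256, 0.1116]
tool_rot: [0.706, 0.009, 0.708, -0.011]
contact_force: [-1.0, -0.8, -1.6]
gripper_width: 0.589
t: 16.2
eef_pos: [0.529, 0.1276, 0.1144]
tool_rot: [0.708, 0.009, 0.707, -0.009]
contact_force: [-0.2, -1.3, -0.7]
gripper_width: 0.593
t 16.2 pos [529.  127.6 114.4] zang -1.53 xax [ 1.3e-03  1.0e-04 -1.0e+00] F [-0.2 -1.3 -0.7] w 50.7 q [-0.82  0.47  0.6   2.01 -0.37  0.77 -0.03]
need tool mm [56.4 -0.9 -1.1]
rot units [-0.038  0.012 -0.002]
```

View pics/w7c.png

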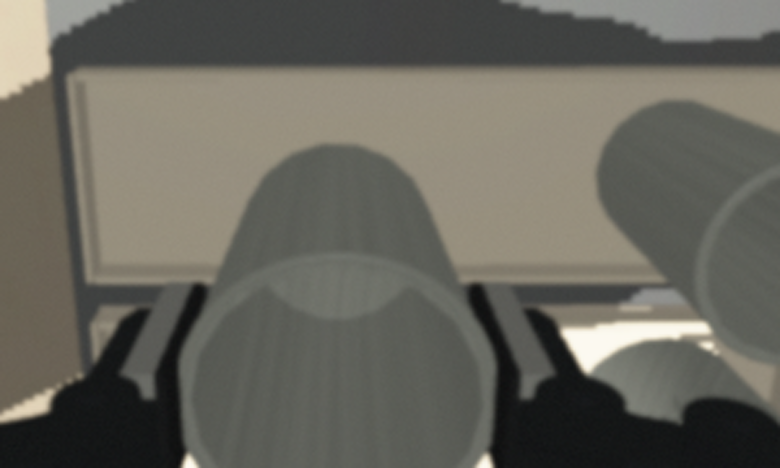

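Run:
```python
from h import *
w=lambda a,b,z:(cr('w7',a,b,2.6,190,130,z)[:2]*1000).round(1)
print('+y outer top',w(330,67,.0195),'-y outer top',w(160,284,.0195),'-y junction floor',w(160,266,.008),'-y inner top',w(160,276,.0195), 'near outer',w(70,150,.0195))
```

```text
+y outer top [528.  163.5] -y outer top [470.4  94.1] -y junction floor [468.1  95.7] -y inner top [470.6  96.9] near outer [446.3 139.9]
```

```bash
python3 -m jog '20 0 -1 0 0 0 36; 15 0 0 0 0 0 36; 10 0 0 0 0 0 36; 6 0 0 0 0 0 36; 0 0 0 0 0 0 36'; python3 where.py 528 127.3 58 -1.3
```

```text
t: 16.75
eef_pos: [0.527, 0.1284, 0.0619]
tool_rot: [0.707, 0.009, 0.707, -0.009]
contact_force: [0.5, -0.4, -1.3]
gripper_width: 0.587
t 16.75 pos [527.  128.4  61.9] zang -1.43 xax [-9.e-04 -4.e-04 -1.e+00] F [ 0.5 -0.4 -1.3] w 50.1 q [-0.77  0.55  0.54  2.03 -0.44  0.67  0.03]
need tool mm [ 3.9 -1.1  1.1]
rot units [-0.022 -0.009  0.004]
```

```bash
python3 -m jog '2 -1 0 0 0 0 36; 1 0 0 0 0 0 36; 0 0 0 0 0 0 36'; python3 -m jog '1 0 0 0 0 0 36; 0 0 0 0 0 0 36';  python3 where.py 528 127.3 58 -1.3
```

```text
t: 17.05
eef_pos: [0.5274, 0.1275, 0.0596]
tool_rot: [0.707, 0.009, 0.707, -0.009]
contact_force: [0.8, -0.8, -1.0]
gripper_width: 0.591
t: 17.25
eef_pos: [0.5272, 0.1276, 0.0584]
tool_rot: [0.707, 0.009, 0.707, -0.009]
contact_force: [0.3, 0.6, -0.8]
gripper_width: 0.591
t 17.25 pos [527.2 127.6  58.4] zang -1.43 xax [ 1.e-04  2.e-04 -1.e+00] F [ 0.3  0.6 -0.8] w 50.5 q [-0.76  0.55  0.53  2.04 -0.44  0.67  0.03]
need tool mm [ 0.4 -0.3  0.8]
rot units [-0.021  0.001 -0.002]
```

```bash
python3 -m jog '0.7 0 0 0 0 0 36; 0 0 0 0 0 0 36';  python3 -m jog '0.7 0 0 0 0 0 36; 0 0 0 0 0 0 36'
```

```text
t: 17.45
eef_pos: [0.5273, 0.1276, 0.0579]
tool_rot: [0.707, 0.009, 0.707, -0.009]
contact_force: [-1.0, -1.1, 1.6]
gripper_width: 0.59
t: 17.65
eef_pos: [0.5273, 0.1276, 0.0578]
tool_rot: [0.707, 0.009, 0.707, -0.009]
contact_force: [-3.8, -0.2, 10.3]
gripper_width: 0.592
```

Contact. Release and back away.

```bash
python3 -m jog '0 0 0 0 0 0 52; 0 0 0 0 0 0 55; 0 0 0 0 0 0 60; 0 0 0 0 0 0 66; 0 0 0 0 0 0 68'; python3 where.py;  python3 -m jog '-15 0 0 0 0 0 70; -25 0 0 0 0 0 70; -40 0 0 0 0 0 70; -50 0 0 0 0 0 70; -50 0 0 0 0 0 70'; python3 -m jog '-45 0 0 0 0 0 80; 0 0 0 0 0 0 84'; python3 where.py 468 -284 300 -1.3
python3 - <<'E'
from h import *
snap('wrist','w8')
E
```

```text
t: 18.15
eef_pos: [0.5272, 0.1275, 0.0569]
tool_rot: [0.707, 0.009, 0.707, -0.009]
contact_force: [-0.4, 0.1, -0.2]
gripper_width: 0.795
t 18.15 pos [527.2 127.5  56.9] zang -1.43 xax [-1.e-04 -1.e-04 -1.e+00] F [-0.4  0.1 -0.2] w 67.9 q [-0.76  0.55  0.53  2.04 -0.45  0.66  0.04]
t: 18.65
eef_pos: [0.5268, 0.1269, 0.2395]
tool_rot: [0.707, 0.009, 0.707, -0.009]
contact_force: [1.6, 0.8, 0.1]
gripper_width: 0.82
t: 18.85
eef_pos: [0.5307, 0.1275, 0.2892]
tool_rot: [0.711, 0.011, 0.703, -0.007]
contact_force: [0.7, 0.1, 0.3]
gripper_width: 0.983
t 18.85 pos [530.7 127.5 289.2] zang -1.5 xax [ 0.0105  0.0055 -0.9999] F [0.7 0.1 0.3] w 84.0 q [-0.96  0.24  0.73  1.84 -0.18  1.12 -0.19]
need tool mm [ -13.7 -412.9  -51.8]
rot units [-0.033  0.099 -0.054]
```

View pics/w8.png

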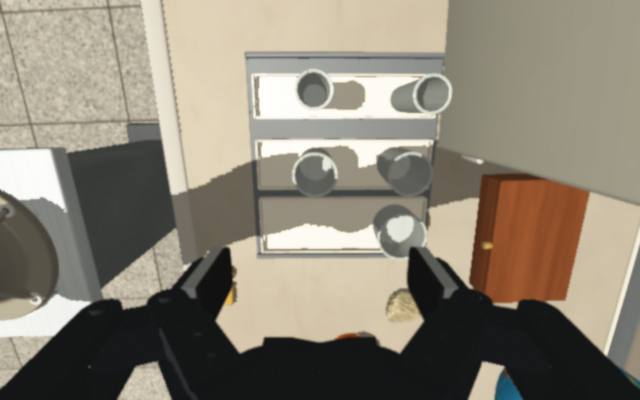

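Both cups stand in their rows, narrow at (315,90) and middle at (316,172). Next is the wide cup.

```bash
python3 - <<'E'
from h import *
_,im=cloud('w8')
cv2.imwrite('pics/w8c.png',cv2.resize(im[125:265,245:440],None,fx=4,fy=4,interpolation=cv2.INTER_CUBIC)[:,:,::-1])
E
python3 -m jog '-2 -45 -6 0 0 0 84; -2 -45 -6 0 0 0 84; 0 -45 -6 0 0 0 84; 0 -45 -6 0 0 0 84; 0 -45 -6 0 0 0 84';  python3 -m jog '0 -45 -6 0 0 0 84; 0 -45 -6 0 0 0 84; 0 -45 -6 0 0 0 84; 0 -35 -6 0 0 0 84; 0 -18 0 0 0 0 84'; python3 -m jog '0 0 0 0 0 0 84;0 0 0 0 0 0 84'; python3 where.py 468 -284 300 -1.3
python3 - <<'E'
from h import *
snap('wrist','w9'); _,im=cloud('w9')
cv2.imwrite('pics/w9c.png',cv2.resize(im[125:205,280:360],None,fx=7,fy=7,interpolation=cv2.INTER_CUBIC)[:,:,::-1])
E
```

```text
t: 19.4
eef_pos: [0.49, -0.0983, 0.2854]
tool_rot: [0.707, 0.009, 0.708, -0.009]
contact_force: [0.6, -0.5, 0.1]
gripper_width: 0.982
t: 19.9
eef_pos: [0.4601, -0.2874, 0.2855]
tool_rot: [0.706, 0.011, 0.708, -0.011]
contact_force: [0.1, 0.5, 0.0]
gripper_width: 0.981
t: 20.1
eef_pos: [0.4623, -0.2834, 0.2852]
tool_rot: [0.706, 0.009, 0.708, -0.009]
contact_force: [0.8, 0.4, -0.4]
gripper_width: 0.986
t 20.1 pos [ 462.3 -283.4  285.2] zang -1.48 xax [-1.7e-03  8.0e-04 -1.0e+00] F [ 0.8  0.4 -0.4] w 84.2 q [-0.31  0.28  0.92  1.85 -0.25  1.13  0.67]
need tool mm [-14.8  -0.4   5.7]
rot units [-0.03  -0.017 -0.008]
```

View pics/w8c.png

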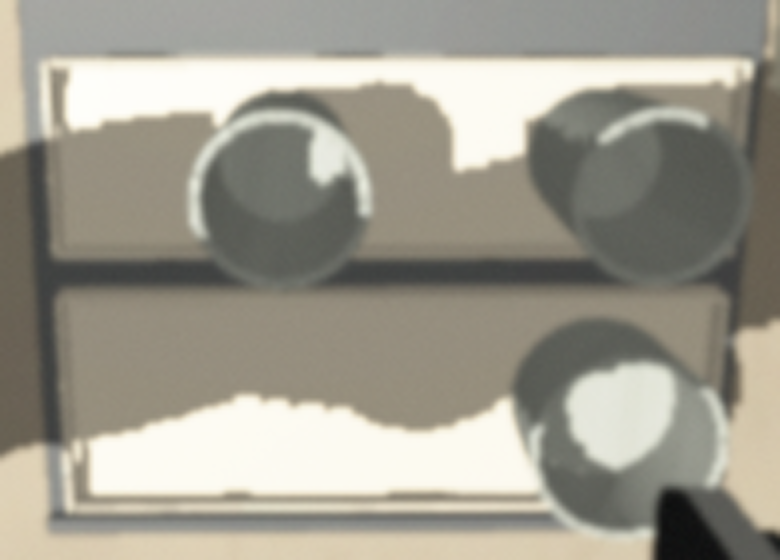

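View pics/w9c.png

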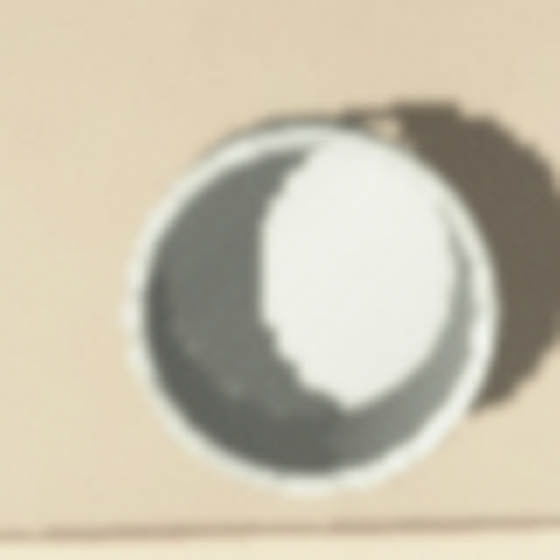

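Run:
```python
from h import *
w=lambda a,b,z:(cr('w9',a,b,7,280,125,z)[:2]*1000).round(1)
print('wide L R T B',w(126,309,.05),w(500,309,.05),w(313,122,.05),w(313,496,.05),w(313,309,.05))
v=lambda a,b,z:(cr('w8',a,b,4,245,125,z)[:2]*1000).round(1)
print('mid rim',v(280,198,.088))
for n,a,b,c in(('m',57,260,243),('w',287,512,495)):
  print(n,v(280,a,.0195),v(280,b,.0195), 'junc',v(280,c,.008))
```

```text
wide L R T B [ 434.4 -283.4] [ 502.  -285.1] [ 468.9 -250.8] [ 467.5 -319.3] [ 468.2 -284.2]
mid rim [527.4 127.9]
m [528.1 162.4] [526.   92.1] junc [526.1  95.5]
w [525.7  82.3] [523.1  -4.8] junc [523.1  -3.3]
```

```bash
python3 -m jog '45 -1 6 0 0 0 85; 45 0 0 0 0 0 85; 45 0 0 0 0 0 85; 45 0 0 0 0 0 85; 30 0 0 0 0 0 85'; python3 -m jog '0 0 0 0 0 0 85; 0 0 0 0 0 0 85'; python3 where.py 468.2 -284.3 14 -1.3
```

```text
t: 20.65
eef_pos: [0.4682, -0.282, 0.0728]
tool_rot: [0.706, 0.009, 0.708, -0.007]
contact_force: [-0.4, 0.2, 0.2]
gripper_width: 0.994
t: 20.85
eef_pos: [0.4693, -0.2843, 0.0764]
tool_rot: [0.707, 0.008, 0.707, -0.008]
contact_force: [-0.1, -0.5, 0.4]
gripper_width: 0.999
t 20.85 pos [ 469.3 -284.3   76.4] zang -1.35 xax [-5.e-04  4.e-04 -1.e+00] F [-0.1 -0.5  0.4] w 85.3 q [-0.1   0.58  0.7   2.02 -0.55  0.74  0.92]
need tool mm [62.4 -0.1 -1.1]
rot units [-0.008 -0.005 -0.003]
```

```bash
python3 -m jog '12 0 -1 0 0 0 85; 15 0 0 0 0 0 85; 15 0 0 0 0 0 85; 12 0 0 0 0 0 85; 8 0 0 0 0 0 85'; python3 -m jog '0 0 0 0 0 0 82; 0 0 0 0 0 0 78'; python3 where.py 468.2 -284.3 14 -1.3
```

```text
t: 21.35
eef_pos: [0.4674, -0.2848, 0.0125]
tool_rot: [0.707, 0.009, 0.707, -0.009]
contact_force: [0.5, 0.8, 0.8]
gripper_width: 0.997
t: 21.55
eef_pos: [0.4678, -0.2854, 0.0139]
tool_rot: [0.707, 0.009, 0.707, -0.009]
contact_force: [-0.3, -0.3, 0.9]
gripper_width: 0.913
t 21.55 pos [ 467.8 -285.4   13.9] zang -1.45 xax [-3.e-04 -0.e+00 -1.e+00] F [-0.3 -0.3  0.9] w 78.0 q [-0.02  0.67  0.6   2.04 -0.64  0.63  0.99]
need tool mm [-0.1  1.1  0.4]
rot units [-0.026 -0.002  0.   ]
```

```bash
python3 -m jog '0 1 0 0 0 0 74; 0 0 0 0 0 0 70; 0 0 0 0 0 0 64; 0 0 0 0 0 0 58; 0 0 0 0 0 0 52' 40; python3 -m jog '0 0 0 0 0 0 50; 0 0 0 0 0 0 50; 0 0 0 0 0 0 50'; python3 where.py 468.2 -284.3 14 -1.3; python3 -m jog '-5 0 0 0 0 0 50; -10 0 0 0 0 0 50; -15 0 0 0 0 0 50; -15 0 0 0 0 0 50; -20 0 0 0 0 0 50'; python3 -m jog '-30 0 0 0 0 0 50; -40 0 0 0 0 0 50; -40 0 0 0 0 0 50; -40 0 0 0 0 0 50; 0 0 0 0 0 0 50'; python3 where.py 528 37.1 230 -1.3
python3 - <<'E'
from h import *
snap('wrist','w10')
E
```

```text
t: 22.05
eef_pos: [0.4682, -0.2841, 0.0148]
tool_rot: [0.707, 0.009, 0.707, -0.009]
contact_force: [-0.8, 1.9, 6.4]
gripper_width: 0.75
t: 22.35
eef_pos: [0.4683, -0.2841, 0.0148]
tool_rot: [0.707, 0.009, 0.707, -0.009]
contact_force: [-1.4, 1.7, 6.1]
gripper_width: 0.752
t 22.35 pos [ 468.3 -284.1   14.8] zang -1.44 xax [ 1.1e-03  3.0e-04 -1.0e+00] F [-1.4  1.7  6.1] w 64.2 q [-0.02  0.66  0.6   2.04 -0.64  0.63  0.99]
need tool mm [ 0.8 -0.2 -0.1]
rot units [-0.023  0.011 -0.003]
t: 22.85
eef_pos: [0.4677, -0.2841, 0.0803]
tool_rot: [0.707, 0.009, 0.707, -0.009]
contact_force: [0.4, -0.5, -1.7]
gripper_width: 0.751
t: 23.35
eef_pos: [0.4701, -0.2865, 0.235]
tool_rot: [0.71, 0.008, 0.704, -0.01]
contact_force: [0.5, -0.0, -1.0]
gripper_width: 0.751
t 23.35 pos [ 470.1 -286.5  235. ] zang -1.49 xax [ 0.0095 -0.0031 -1.    ] F [ 0.5 -0.  -1. ] w 64.1 q [-0.27  0.36  0.9   1.9  -0.33  1.03  0.74]
need tool mm [  4.6 325.   49.4]
rot units [-0.032  0.091  0.027]
```

View pics/w10.png

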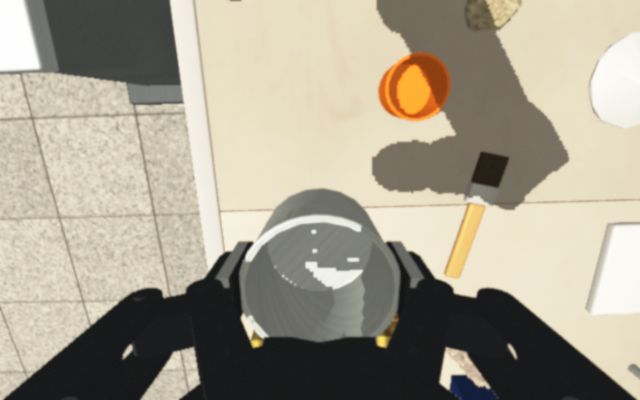

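Wide cup held. Carry it to the wide row.

```bash
python3 -m jog '0 45 8 0 0 0 50; 0 45 8 0 0 0 50; 0 45 8 0 0 0 50; 0 45 8 0 0 0 50; 0 45 8 0 0 0 50'; python3 -m jog '0 40 8 0 0 0 50; 0 35 3 0 0 0 50; 0 20 0 0 0 0 50; 0 0 0 0 0 0 50; 0 0 0 0 0 0 50'; python3 where.py 527 37.1 80 -1.3
```

```text
t: 23.9
eef_pos: [0.5126, -0.0583, 0.2283]
tool_rot: [0.707, 0.009, 0.708, -0.009]
contact_force: [0.8, -0.5, -1.2]
gripper_width: 0.753
t: 24.4
eef_pos: [0.526, 0.0342, 0.2283]
tool_rot: [0.707, 0.008, 0.708, -0.009]
contact_force: [0.1, -0.6, -1.9]
gripper_width: 0.754
t 24.4 pos [526.   34.2 228.3] zang -1.4 xax [-1.5e-03 -8.0e-04 -1.0e+00] F [ 0.1 -0.6 -1.9] w 64.4 q [-0.88  0.31  0.86  1.95 -0.28  1.    0.08]
need tool mm [148.3   3.    1.1]
rot units [-0.017 -0.014  0.008]
```

```bash
python3 -m jog '40 3 1 0 0 0 50; 40 0 0 0 0 0 50; 35 0 0 0 0 0 50; 20 0 0 0 0 0 50; 10 0 0 0 0 0 50'; python3 -m jog '0 0 0 0 0 0 50; 0 0 0 0 0 0 50'; python3 where.py 527 37.1 23 -1.3
python3 - <<'E'
from h import *
snap('wrist','w11')
_,im=cloud('w11')
cv2.imwrite('pics/w11c.png',cv2.resize(im[110:310,170:470],None,fx=2.6,fy=2.6,interpolation=cv2.INTER_CUBIC)[:,:,::-1])
E
```

```text
t: 24.9
eef_pos: [0.5263, 0.0354, 0.0821]
tool_rot: [0.706, 0.009, 0.708, -0.01]
contact_force: [-0.7, 0.1, -1.3]
gripper_width: 0.751
t: 25.1
eef_pos: [0.5286, 0.0366, 0.0848]
tool_rot: [0.707, 0.009, 0.707, -0.009]
contact_force: [0.3, 0.3, -1.5]
gripper_width: 0.755
t 25.1 pos [528.6  36.6  84.8] zang -1.51 xax [ 0.0012 -0.     -1.    ] F [ 0.3  0.3 -1.5] w 64.5 q [-0.72  0.53  0.69  2.06 -0.5   0.72  0.26]
need tool mm [61.8  0.4 -1.7]
rot units [-0.035  0.012  0.   ]
```

View pics/w11c.png

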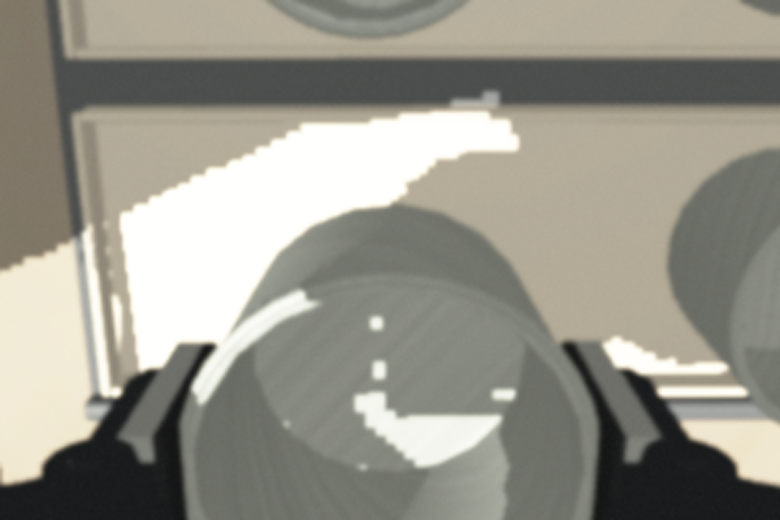

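Run:
```python
from h import *
w=lambda a,b,z:(cr('w11',a,b,2.6,170,110,z)[:2]*1000).round(1)
print('+y outer top',w(390,105,.0195),'-y outer top',w(690,396,.0195),'-y junction',w(690,370,.008),'inner top',w(690,386,.0195))
```

```text
+y outer top [530.1  80.5] -y outer top [616.1  -7. ] -y junction [620.1  -4.3] inner top [615.9  -3.7]
```

```bash
python3 -m jog '20 0.5 -1 0 0 0 50; 15 0 0 0 0 0 50; 12 0 0 0 0 0 50; 9 0 0 0 0 0 50; 0 0 0 0 0 0 50'; python3 where.py 527 37.2 23 -1.3
```

```text
t: 25.65
eef_pos: [0.5263, 0.0379, 0.027]
tool_rot: [0.706, 0.009, 0.708, -0.009]
contact_force: [0.2, -0.1, -1.1]
gripper_width: 0.746
t 25.65 pos [526.3  37.9  27. ] zang -1.43 xax [-1.8e-03 -4.0e-04 -1.0e+00] F [ 0.2 -0.1 -1.1] w 63.7 q [-0.65  0.61  0.59  2.08 -0.59  0.62  0.33]
need tool mm [ 4.  -0.6  0.7]
rot units [-0.022 -0.017  0.004]
```

```bash
python3 -m jog '2 -0.5 0 0 0 0 50; 1 0 0 0 0 0 50; 0 0 0 0 0 0 50'; python3 -m jog '0.7 0 0 0 0 0 50; 0 0 0 0 0 0 50'; python3 -m jog '0.7 0 0 0 0 0 50; 0 0 0 0 0 0 50'
```

```text
t: 25.95
eef_pos: [0.5272, 0.0375, 0.0252]
tool_rot: [0.707, 0.009, 0.707, -0.009]
contact_force: [-0.7, -0.9, -1.0]
gripper_width: 0.753
t: 26.15
eef_pos: [0.5271, 0.0376, 0.0244]
tool_rot: [0.707, 0.009, 0.707, -0.009]
contact_force: [-0.2, -0.2, -1.2]
gripper_width: 0.752
t: 26.35
eef_pos: [0.5269, 0.0376, 0.0235]
tool_rot: [0.707, 0.009, 0.707, -0.009]
contact_force: [0.1, 0.1, -0.5]
gripper_width: 0.751
```

```bash
python3 -m jog '0.5 0 0 0 0 0 50; 0 0 0 0 0 0 50'; python3 -m jog '0.5 0 0 0 0 0 50; 0 0 0 0 0 0 50'
```

```text
t: 26.55
eef_pos: [0.527, 0.0376, 0.0234]
tool_rot: [0.707, 0.009, 0.707, -0.009]
contact_force: [-1.4, -0.0, 3.7]
gripper_width: 0.752
t: 26.75
eef_pos: [0.5269, 0.0376, 0.0233]
tool_rot: [0.707, 0.009, 0.707, -0.009]
contact_force: [-3.3, 1.0, 11.3]
gripper_width: 0.749
```

Contact at the expected height, so release and lift straight up.

```bash
python3 -m jog '0 0 0 0 0 0 66; 0 0 0 0 0 0 69; 0 0 0 0 0 0 74; 0 0 0 0 0 0 80; 0 0 0 0 0 0 84'; python3 -m jog '0 0 0 0 0 0 85; 0 0 0 0 0 0 85'; python3 where.py;  python3 -m jog '-10 0 0 0 0 0 85; -20 0 0 0 0 0 85; -40 0 0 0 0 0 85; -50 0 0 0 0 0 85; -50 0 0 0 0 0 85'; python3 -m jog '-50 0 0 0 0 0 85; -50 0 0 0 0 0 85; 0 0 0 0 0 0 85; 0 0 0 0 0 0 85'
python3 - <<'E'
from h import *
snap('wrist','w12'); snap('scene','s12'); snap('top','t12')
_,im=cloud('s12'); cv2.imwrite('pics/s12c.png',cv2.resize(im[110:290,210:500],None,fx=2.7,fy=2.7,interpolation=cv2.INTER_CUBIC)[:,:,::-1])
E
```

```text
t: 27.25
eef_pos: [0.527, 0.0375, 0.0225]
tool_rot: [0.707, 0.009, 0.707, -0.009]
contact_force: [0.5, -0.4, 0.3]
gripper_width: 0.986
t: 27.45
eef_pos: [0.5269, 0.0375, 0.0225]
tool_rot: [0.707, 0.009, 0.707, -0.009]
contact_force: [0.2, 0.6, 0.4]
gripper_width: 0.994
t 27.45 pos [526.9  37.5  22.5] zang -1.43 xax [-1.e-04 -0.e+00 -1.e+00] F [0.2 0.6 0.4] w 84.9 q [-0.64  0.62  0.59  2.08 -0.6   0.61  0.34]
t: 27.95
eef_pos: [0.5263, 0.037, 0.1946]
tool_rot: [0.707, 0.009, 0.707, -0.009]
contact_force: [1.2, 0.5, -0.4]
gripper_width: 0.995
t: 28.35
eef_pos: [0.5273, 0.0375, 0.2941]
tool_rot: [0.708, 0.01, 0.706, -0.008]
contact_force: [-0.3, 0.3, -0.7]
gripper_width: 0.992
```

View pics/w12.png

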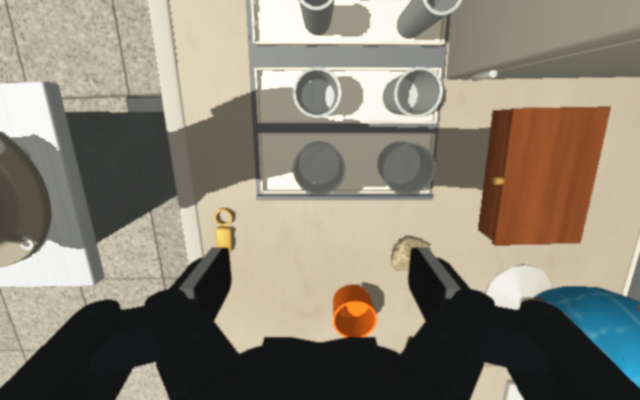

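View pics/s12c.png

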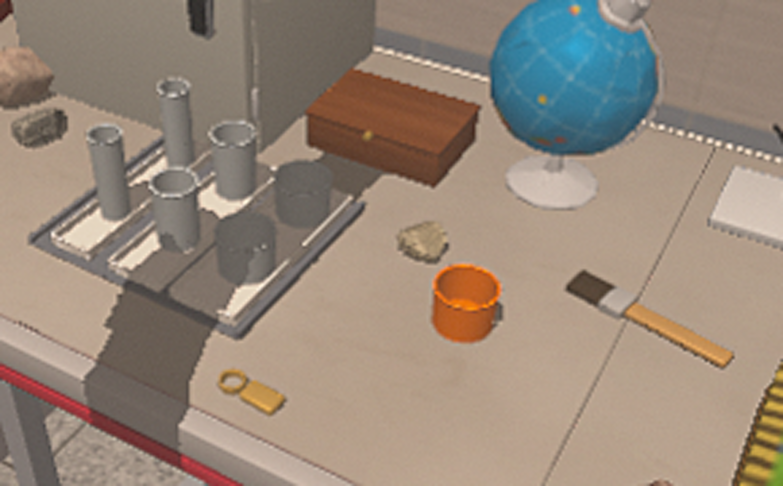

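All three cups stand upright in front of their twins, with wide at wrist (319,167), middle at (317,92) and narrow at (317,15). The bystanders and the orange cup look undisturbed. One numeric check before handing in.

Run:
```python
from h import *
r=lambda u,v,z:(ray('w12',u,v,z)[:2]*1000).round(1)
print('wide rim',r(319,167,.058),'mid rim',r(317,92,.088),'wide row edges',r(315,132.5,.0195),r(315,193,.0195))
W,_=cloud('w12'); A=W[140:195,290:350].reshape(-1,3); print('wide rim height',np.nanpercentile(A[:,2],97))
print(bot.get_obs()['contact_force'], bot.get_obs()['t'])
bot.hand_in()
```

```text
wide rim [527.6  39.2] mid rim [527.6 127.4] wide row edges [523.2  79.6] [520.8  -5. ]
wide rim height 0.05924137793418012
[0.10346985 0.24966853 0.61513612] 28.5
the job is handed in; nothing more can be done
```

I took the nest apart innermost first and set each cup upright in the near end of its own row. I lowered each one until the wrist force showed contact, then released it. The job was handed in at about 28.5 s; the interface gives no verdict.

| Cup | Measured y (mm) | Row middle line y (mm) | Offset (mm, limit 9) |
|---|---|---|---|
| Narrow | 218.6 | about 217 | 1.6 |
| Middle | 127.4 | about 127 | 0.4 |
| Wide | 39.2 | about 37.3 | 1.9 |

- **Position along the rows:** all three centres are at x ≈ 527–530 mm, about 40 mm short of the row origins, so inside the allowed range.
- **Height:** the wide cup's rim measured 59 mm, against 58 mm expected for a cup standing on its row floor. The other two touched down within 1 mm of the height I had worked out.
- **Bystanders:** the last pictures show the standing cups, brush, lens and orange look-alike where they were. The flat rock was only judged by eye, and I did not measure any of these for movement.
- **Robot:** the gripper was clear and touching nothing.
- **Disagreements:** the row-edge readings disagreed by 1–3 mm between cameras and edges, well inside the play. No check failed.

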